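# Lock the battery cover of a kitchen scale with its slot key

### The arm

A 6-joint arm with a two-finger parallel gripper is mounted at the origin on a cart in front of the work surface, level with it; the furniture and walls round the work are solid. World frame = base frame: x ahead of the robot, y to its left, z up, the work surface at z = 0. Lengths are in mm, angles in rad, forces in N, time in s.
With the tool pointing down it reaches from about 400 to 925 mm from the base axis. Payload 12.5 kg.
Tool frame: the origin (TCP) lies midway between the tips of the shut fingers; the grasp point (between the pads) lies 19 mm behind it; z points along the fingers, y is the line along which they close (so a half turn about z gives the same grasp; the last joint's range is limited). The gripper opens to 95 mm and grips with 3 to 60 N. Pads are 20 mm wide; open, the fingers measure 119 mm over their backs; the gripper's body (75 mm by 180 mm) begins 59 mm behind the grasp point.
Start: joints at [-1.287, 0.491, 1.559, -0, 1.092, -0.106], TCP at [237.527, -578.127, 188.261] pointing down, gripper open.
Joint ranges: [-3.1, 3.1], [-0.84, 2.19], [0.05, 2.79], [-1.13, 4.28], [0.06, 2.93], [-2.69, 2.69]. Speed limits (rad/s): [2.22, 2.22, 2.79, 3.14, 3.14, 3.14].

### API

Orientations are given as [roll, pitch, yaw] about the fixed x, y, z axes, in that order (R = Rz(yaw) Ry(pitch) Rx(roll)).
In Python, from cell import state, viewer, env, models gives the robot as it stands. The module is installed in compiled form; this text tells all that it offers.
- The arm moves only by the tool arm_command, never from a script. Its argument "rows" is a list of rows, each a list of 2 entries, a list of its own where there are three numbers: the shift along the tool's x, y, z normalised to -1 to 1, where 1 is 0.25 m, then the turn about the tool's z normalised to -1 to 1, where 1 is pi rad. A call has exactly 5 rows; each row shifts and turns the commanded pose from where the row before left it, along the tool's axes as they then stand; what a row does not reach is not made up. A row lasts 1/10 s, in which the tool goes at most 50 mm and 8.59 degrees, less where a joint would pass 70% of its speed; a pose out of reach is approached as far as the arm can. A call with a number of a shift or a turn outside -1 to 1 is refused whole. A call with a gripper value outside its range is refused whole. "claw" is the opening, from 0 (shut) to 1 (fully open), set as the call begins (left out, the last holds). The fingers move at their own pace and stop on an object; the grip force is fixed at half the most. Time passes only in rows, so rows that do not move let the fingers close, or fill a call up. It gives the time, the measured TCP pose, the force, the opening and the grip force at its end, in the units of the state.
- state(): the state, without advancing time (a new reading comes with each control period).
- viewer.read_camera(name): name is "scene" or "top" or "wrist"; returns (picture, depth): 400x640x3 uint8, red, green, blue; 400x640 float32, mm along the optical axis (not along the pixel's ray), 0 where there is no reading.
- viewer.get_calibration(name): a dict with "camera_matrix" (3x3 intrinsics, pixels), "world_to_cam" (4x4, takes a point from world to camera coordinates). Camera axes: x right, y up, looking along -z (the intrinsics and any distortion apply to the point x, -y, -z); pixel columns grow to the right and rows downward; lengths in mm; the calibration is good to about 2 mm. The wrist camera is an equidistant fisheye: a pixel r from the principal point sees the ray r / f radians off the axis. A picture is of the moment at which its call begins: read the wrist's pose just before it. get_calibration takes no time and is no camera call; for the wrist camera it gives the pose at the moment of the call.
- env.job_done(): hands the job in; it is judged then, once.
Trained networks look in the newest picture that a camera, given by its name, has taken for a name from the list of things; names that differ only in an ending like _2 or _b are one class to them, and where a whole thing is asked for, a point or a joint stands for the part that bears it (a point fixed in the world has none). Each returns a list of dicts, best first, with "confidence" (0 to 1); they miss things now and then, are a little off and sometimes report something else, mostly with a low value. They report only what shows in the picture. A call takes as long as a camera call. They do not tell look-alikes from the thing itself.
- models.search_frame(camera, label): "position" ([x, y, z] in mm, in world coordinates, good to about 4 mm: the middle of the surface that is visible of it).
- models.mark_of(camera, label): "position" ([x, y, z] in mm, in world coordinates, good to about 4 mm: a listed point, or the origin of a listed thing).
The state is a dict: "t": time; "joints": joint angles; "qvel": joint speeds; "tau": joint torques, N m; "eef_pos": TCP position; "tcp_rot": TCP orientation; "ft_force": force on the tool from outside, world axes, zero at the start; "moment": the same for the moment, N m; "opening": opening from 0.0 (shut) to 1.0 (fully open); "grip_force": force on a finger pad.
Only numpy, scipy, OpenCV 4.12 (cv2) and the standard library are available. Lean on these libraries where they do the work, as an engineer would, in place of code of your own. Each camera call takes 0.05 s, during which the arm holds its last target. There are 200 camera calls.

### The job

A kitchen scale lies upside down on the table; take the orange-handled slot key out of its wooden stand and use it to turn the brass screw on the scale's battery cover clockwise to its stop, so that the cover is locked. Leave the steel screw as it is, then put the key back upright in its stand, fully home, and let go.

Things in the scene. Friction and masses are not known exactly. Their poses are not given: they have to be found in the camera images.
- key_mid (a point): Middle of the handle of the key, which stands in a fixed dark wooden stand; z up. mm: orange handle 26 (x) by 18 (y, grip here), 56 high; below it a collar 50 across, 6 thick; shank 20 across, 28 long; blade 22 wide (x), 4 thick (y), 14 long, its end 76 below this point. Stand 76 square, 60 high, round hole 31 across; home: collar flat on stand, any yaw, this point 94 above the table.
- brass_slot (a point): Centre of the slot's floor in the brass screw, 36 mm above the table; z up. Round head 45 mm across, 14 mm high, on the scale, which is fixed. The slot runs right across along this x axis (turns with the screw), 9 mm wide, 10 mm deep, edges chamfered 3 mm: the blade has 13 degrees of turning play either way. Blade seated: middle of the key's handle 76 mm above this point.
- brass_screw (a joint): Angle of the brass screw in rad, growing clockwise seen from above; starts between 0 and 0.2 (unlocked), hard stop at 1.05 (60 degrees: locked, the slot in line with the black marks on the cover). Light friction, about 0.05 N m; stays where it is left.
- steel_screw (a joint): The same for the steel-grey screw of the same shape, 100 mm from the brass one on the same cover (which of them is on the left varies). It starts locked at about 1.05 and is to be left alone.
Not all that is in view belongs to the job. Of the things shaped like the part that bears key_mid, the orange one is meant.

How it is judged:
By the outcome, as a careful person would: the job done as asked, in the order asked, and still so for the second after the job is handed in, with the robot touching nothing.
It also fails if it takes over 48 s, if anything falls off the work surface, if the arm or the gripper's body presses on something with over 40 N, if the wrist force passes 120 N, or if a joint passes its speed limit or range.

## Working session

There is one attempt and no reset: what is moved stays moved. The work goes in short steps, Python scripts to look and compute and a tool call to move; the robot and the scene stay as the last step left them, time stands still between calls to the robot, and variables do not carry over. Pictures are saved under pics/ and viewed, at most 12 in all, crops included, and the job is handed in when it is done.

Besides the shell and the picture viewer there is one more tool, called after "Emit:" as name(argument=value, ...), one argument or row to a line, values as JSON. arm_command: Moves the arm, as the interface text tells. Scaled input: -1 to 1 covers 0.25 m each way for a shift and pi rad each way for a turn. Its arguments: {"type":"object","properties":{"rows":{"type":"array","items":{"type":"array"}},"claw":{"type":"number"}},"required":["rows"]}

```bash
mkdir -p pics; python3 - <<'E'
from cell import state, viewer, env, models
import cv2, numpy as np
s=state(); print(s['t'],s['eef_pos'],s['tcp_rot'],s['ft_force'],s['opening'])
a,d=viewer.read_camera("top"); b,e=viewer.read_camera("scene")
cv2.imwrite("pics/top.png",a[:,:,::-1]);cv2.imwrite("pics/scene.png",b[:,:,::-1])
for c in("top","scene"):
  for l in("key_mid","brass_slot"):
    for r in models.mark_of(c,l): print(c,l,np.round(r['position']),round(r['confidence'],2))
K=viewer.get_calibration("top");print(K)
E
```

```text
0.0 [ 237.4220301  -577.84686372  187.6609472 ] [-3.14047327e+00 -1.06946057e-04  3.89753582e-01] [ 0.59966092  0.0239264  -0.09253956] 0.9954139519291751
top key_mid [577. 233.  81.] 0.76
top key_mid [492. 158.  95.] 0.73
top key_mid [436.  60.  71.] 0.66
top key_mid [475. 263.  74.] 0.59
top brass_slot [ 556. -155.   36.] 0.55
scene key_mid [440.  59.  83.] 0.98
scene key_mid [581. 228.  78.] 0.97
scene key_mid [488. 162.  91.] 0.63
scene key_mid [473. 259.  75.] 0.61
scene brass_slot [ 560. -156.   41.] 0.77
{'camera_matrix': array([[446.987372  ,   0.        , 313.32871706],
       [  0.        , 446.987372  , 200.8357846 ],
       [  0.        ,   0.        ,   1.        ]]), 'world_to_cam': array([[-1.05797036e-02, -9.99788808e-01,  1.76184134e-02,
         2.94652505e+01],
       [ 9.94695884e-01, -8.71972964e-03,  1.02489335e-01,
        -4.98997054e+02],
       [-1.02314062e-01,  1.86092701e-02,  9.94578065e-01,
        -9.11499180e+02],
       [ 0.00000000e+00,  0.00000000e+00,  0.00000000e+00,
         1.00000000e+00]])}
```

View pics/top.png

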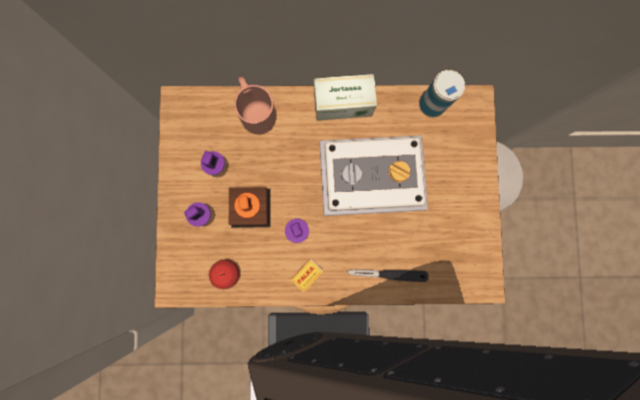

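View pics/scene.png

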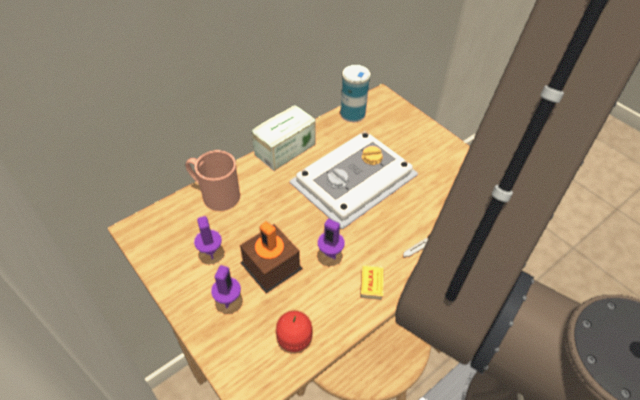

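Emit:
arm_command(
  rows=[
    [[0.16,-0.095,0],0],
    [[0.16,-0.095,0],0],
    [[0.16,-0.095,0],0],
    [[0.16,-0.095,0],0],
    [[0.16,-0.095,0],0],
  ],
)

```text
t: 0.8
eef_pos: [378.2, -390.7, 188.3]
tcp_rot: [3.141, -0.0, 0.389]
ft_force: [0.4, -0.3, 0.1]
opening: 0.999
grip_force: 0.0
```

Emit:
arm_command(
  rows=[
    [[0.16,-0.095,0],0],
    [[0.16,-0.095,0],0],
    [[0.16,-0.095,0],0],
    [[0.1,-0.06,0],0],
    [[0,0,0],0],
  ],
)

```text
t: 1.3
eef_pos: [480.4, -254.7, 188.3]
tcp_rot: [-3.142, -0.0, 0.393]
ft_force: [-0.1, -0.3, 0.4]
opening: 1.003
grip_force: 0.0
```

```bash
cat > h.py <<'E'
from cell import state, viewer, env, models
import cv2, numpy as np
def ray(cam,C,uv):
    """camera centre and world ray directions of pixels"""
    K=C['camera_matrix'];M=C['world_to_cam'];R=M[:3,:3];o=-R.T@M[:3,3]
    p=(np.atleast_2d(uv)-K[:2,2])/[K[0,0],K[1,1]]
    if cam=='wrist':
        r=np.linalg.norm(p,axis=1,keepdims=True)+1e-9
        d=np.c_[p/r*np.sin(r),np.cos(r)]
    else: d=np.c_[p,np.ones(len(p))]
    return o,(d*[1,-1,-1])@R
def plane(cam,C,uv,z):
    o,d=ray(cam,C,uv); return o+d*((z-o[2])/d[:,2])[:,None]
def pix(C,X):
    """world -> fisheye pixel"""
    K=C['camera_matrix'];M=C['world_to_cam'];X=np.asarray(X,float).reshape(-1,3)
    p=X@M[:3,:3].T+M[:3,3];p=p*[1,-1,-1]
    r=np.linalg.norm(p[:,:2],axis=1)+1e-9;th=np.arctan2(r,p[:,2])
    return p[:,:2]/r[:,None]*th[:,None]*[K[0,0],K[1,1]]+K[:2,2]
def ortho(C,im,c,z,half,n=400):
    """rectified overhead view of plane z, x up, y left, n px over 2*half mm"""
    g=(np.arange(n)+.5)/n*2-1; yy,xx=np.meshgrid(g,g)
    X=np.stack([c[0]-xx*half,c[1]-yy*half,np.full_like(xx,z)],-1)
    uv=pix(C,X).reshape(n,n,2).astype(np.float32)
    return cv2.remap(im,uv[...,0],uv[...,1],cv2.INTER_LINEAR)
E
python3 - <<'E'
from h import *
s=state();print(s['t'],s['eef_pos'],s['tcp_rot'],s['joints'])
C=viewer.get_calibration('wrist');im,d=viewer.read_camera('wrist')
print(C['camera_matrix'],-C['world_to_cam'][:3,:3].T@C['world_to_cam'][:3,3])
cv2.imwrite('pics/w1.png',im[:,:,::-1]);np.savez('w1.npz',im=im,K=C['camera_matrix'],M=C['world_to_cam'])
for l in("brass_slot",):
    for r in models.mark_of('wrist',l): print(l,np.round(r['position']),round(r['confidence'],2))
o=ortho(C,im,(556,-130),50,90); cv2.imwrite('pics/w1o.png',np.hstack([cv2.resize(im,(400,250)).copy()[:, :,::-1] if 0 else o[:,:,::-1]]))
E
```

```text
1.3 [ 480.37179117 -254.68361619  188.30493916] [-3.14155714e+00 -4.41321210e-04  3.93431022e-01] [-6.09218407e-01  3.75565669e-01  1.75890941e+00  4.62736564e-04
  1.00691009e+00  5.67899609e-01]
[[309.70691629   0.         320.55151176]
 [  0.         309.70691629 203.30789067]
 [  0.           0.           1.        ]] [ 554.787335   -223.14968516  385.15596436]
brass_slot [ 559. -159.   40.] 0.58
```

View pics/w1.png

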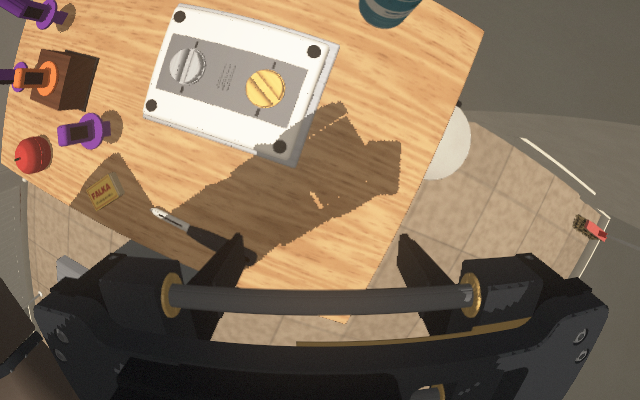

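The wrist picture shows the scale with the brass screw at (265, 90), the steel one at (187, 67), the orange key and its stand at the left (40, 78). I'll rectify the screw area.

```bash
python3 - <<'E'
from h import *
D=np.load('w1.npz');C=dict(camera_matrix=D['K'],world_to_cam=D['M']);im=D['im']
o=ortho(C,im,(558,-156),50,40,500)
h=cv2.cvtColor(o,cv2.COLOR_RGB2HSV);m=cv2.inRange(h,(15,100,60),(35,255,255))
m=cv2.morphologyEx(m,cv2.MORPH_CLOSE,np.ones((25,25)))
c=max(cv2.findContours(m,0,1)[0],key=cv2.contourArea);(u,v),r=cv2.minEnclosingCircle(c);q=cv2.minAreaRect(c)
f=lambda u,v:(558-(v/250-1)*40,-156-(u/250-1)*40)
print('centre',f(u,v),r*.16,f(*q[0]),q)
cv2.imwrite('pics/w1o.png',o[:,:,::-1])
E
```

```text
centre (558.3905517578125, -156.79522216796875) 21.7877880859375 (558.4307421875, -157.0793017578125) ((256.7456359863281, 247.307861328125), (266.9678955078125, 264.47882080078125), 35.272422790527344)
```

View pics/w1o.png

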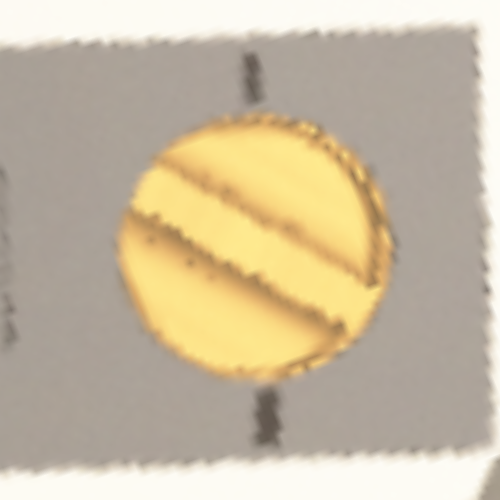

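The slot runs at about 60° yaw and the marks at about 2.5°, with the centre near (558.4, -156). Next, a look at the key.

Emit:
arm_command(
  rows=[
    [[0.045,-0.174,0],0],
    [[0.045,-0.174,0],0],
    [[0.045,-0.174,0],0],
    [[0.045,-0.174,0],0],
    [[0.045,-0.174,0],0],
  ],
)

```text
t: 1.9
eef_pos: [447.5, -34.5, 188.3]
tcp_rot: [3.141, -0.0, 0.388]
ft_force: [0.8, 0.4, -1.0]
opening: 1.002
grip_force: 0.0
```

Emit:
arm_command(
  rows=[
    [[0.045,-0.174,0],0],
    [[0.045,-0.174,0],0],
    [[0.045,-0.174,0],0],
    [[0,0,0],0],
    [[0,0,0],0],
  ],
)

```text
t: 2.4
eef_pos: [429.8, 98.4, 188.3]
tcp_rot: [3.141, -0.0, 0.391]
ft_force: [0.1, -0.5, -0.8]
opening: 1.001
grip_force: 0.0
```

```bash
python3 - <<'E'
from h import *
s=state();print(s['t'],s['eef_pos'],s['tcp_rot'],s['joints'])
C=viewer.get_calibration('wrist');im,d=viewer.read_camera('wrist')
np.savez('w2.npz',im=im,d=d,K=C['camera_matrix'],M=C['world_to_cam'])
for r in models.mark_of('wrist','key_mid'): print(np.round(r['position']),round(r['confidence'],2))
o=ortho(C,im,(490,160),122,60,500)
cv2.imwrite('pics/w2o.png',o[:,:,::-1])
E
```

```text
2.4 [429.78863678  98.43004723 188.27089118] [ 3.14119261e+00 -1.10018440e-04  3.90993152e-01] [ 7.53501247e-02  2.29415663e-01  1.98656212e+00 -4.33276827e-04
  9.25386145e-01  1.25541391e+00]
[485. 158.  96.] 0.92
[476. 260.  75.] 0.77
[440.  61.  77.] 0.66
[576. 233.  77.] 0.61
```

View pics/w2o.png

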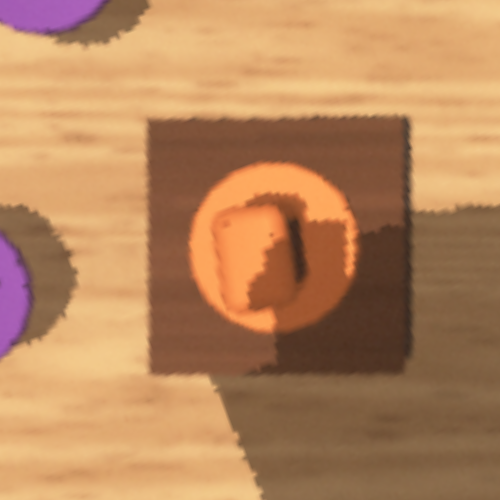

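Emit:
arm_command(
  rows=[
    [[0.153,-0.067,0],0],
    [[0.153,-0.067,0],0],
    [[0,0,0],0.033],
    [[0,0,0],0.033],
    [[0,0,0],0],
  ],
)

```text
t: 3.0
eef_pos: [488.3, 157.1, 187.9]
tcp_rot: [3.141, 0.001, 0.179]
ft_force: [0.2, 0.3, -0.6]
opening: 0.999
grip_force: 0.0
```

```bash
python3 - <<'E'
from h import *
s=state();print(s['t'],s['eef_pos'],s['tcp_rot'])
C=viewer.get_calibration('wrist');im,d=viewer.read_camera('wrist')
cv2.imwrite('pics/w3o.png',np.hstack([im[:,:,::-1]]))
print(pix(C,[[487.8,158.6,122],[487.8,158.6,66]]))
E
```

```text
3.0 [488.34397166 157.12908885 187.9035128 ] [3.14137075e+00 5.52210632e-04 1.78554617e-01]
[[319.25247161 205.88180147]
 [319.42813739 190.30567209]]
```

View pics/w3o.png

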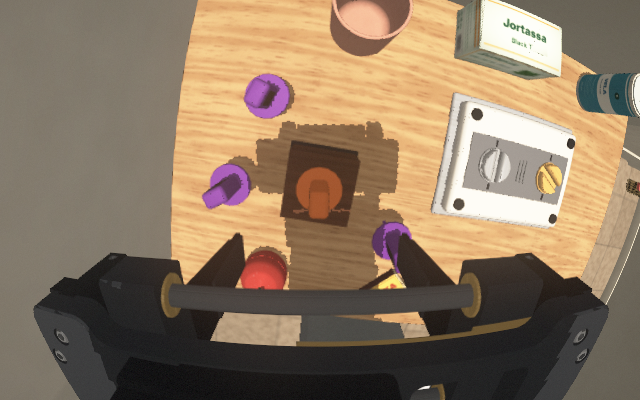

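The handle at (319, 205) is in line with the tool, clear of the purple keys on both sides. I'll descend and grip.

Emit:
arm_command(
  rows=[
    [[0,-0.006,0.14],0],
    [[0,0,0.14],0],
    [[0,0,0.1],0],
    [[0,0,0.06],0],
    [[0,0,0],0],
  ],
)

```text
t: 3.55
eef_pos: [486.8, 159.0, 76.6]
tcp_rot: [3.141, 0.003, 0.184]
ft_force: [-0.4, -0.7, 1.2]
opening: 1.003
grip_force: 0.0
```

Emit:
arm_command(
  rows=[
    [[0,0,0],0],
    [[0,0,0],0],
    [[0,0,0],0],
    [[0,0,0],0],
    [[0,0,0],0],
  ],
  claw=0.0,
)

```text
t: 4.05
eef_pos: [487.6, 160.3, 78.6]
tcp_rot: [3.142, -0.001, 0.183]
ft_force: [-0.6, 0.2, 0.5]
opening: 0.635
grip_force: 0.0
```

Emit:
arm_command(
  rows=[
    [[0,0,0],0],
    [[0,0,0],0],
    [[0,0,0],0],
    [[0,0,0],0],
    [[0,0,0],0],
  ],
)

```text
t: 4.55
eef_pos: [487.5, 160.2, 78.2]
tcp_rot: [3.141, 0.0, 0.182]
ft_force: [0.7, -0.6, 0.4]
opening: 0.211
grip_force: 0.6
```

Emit:
arm_command(
  rows=[
    [[0,0,0],0],
    [[0,0,0],0],
    [[0,0,0],0],
    [[0,0,0],0],
    [[0,0,0],0],
  ],
)

```text
t: 5.05
eef_pos: [487.5, 160.2, 78.2]
tcp_rot: [3.142, 0.0, 0.182]
ft_force: [0.2, -0.7, -1.3]
opening: 0.186
grip_force: 29.9
```

Emit:
arm_command(
  rows=[
    [[0,0,-0.06],0],
    [[0,0,-0.1],0],
    [[0,0,-0.1],0],
    [[0,0,-0.1],0],
    [[0,0,0],0],
  ],
)

```text
t: 5.55
eef_pos: [488.8, 160.5, 170.9]
tcp_rot: [3.142, -0.005, 0.183]
ft_force: [0.5, -0.2, -1.4]
opening: 0.188
grip_force: 29.9
```

Emit:
arm_command(
  rows=[
    [[0,0,-0.1],0],
    [[0.006,0.162,0],0],
    [[0.006,0.162,0],0],
    [[0.006,0.162,0],0],
    [[0.006,0.162,0],0],
  ],
)

```text
t: 6.05
eef_pos: [522.6, 0.6, 192.3]
tcp_rot: [-3.141, 0.001, 0.183]
ft_force: [1.2, 0.1, -1.5]
opening: 0.184
grip_force: 29.9
```

Emit:
arm_command(
  rows=[
    [[0.006,0.162,0],0],
    [[0.006,0.162,0],0],
    [[0.006,0.162,0],0],
    [[0.006,0.162,0],0],
    [[0,0,0],-0.045],
  ],
)

```text
t: 6.55
eef_pos: [558.5, -160.4, 191.6]
tcp_rot: [3.141, 0.001, 0.321]
ft_force: [-0.1, 0.5, -1.3]
opening: 0.187
grip_force: 29.9
```

Emit:
arm_command(
  rows=[
    [[0,0,0],-0.046],
    [[0,0,0],-0.046],
    [[0,0,0],-0.046],
    [[0,0,0],-0.046],
    [[0,0,0],-0.046],
  ],
)

```text
t: 7.05
eef_pos: [557.7, -156.1, 191.9]
tcp_rot: [-3.14, 0.0, 1.052]
ft_force: [-0.7, -0.1, -1.3]
opening: 0.188
grip_force: 29.9
```

```bash
python3 - <<'E'
from h import *
s=state();print(s['t'],s['eef_pos'],s['tcp_rot'],s['joints'],s['moment'])
C=viewer.get_calibration('wrist');im,d=viewer.read_camera('wrist')
np.savez('w4.npz',im=im,d=d,K=C['camera_matrix'],M=C['world_to_cam'])
for r in models.mark_of('wrist','brass_slot')+models.mark_of('wrist','key_mid'): print(np.round(r['position']),round(r['confidence'],2))
o=ortho(C,im,(558,-156),46,50,400)
p=cv2.getRectSubPix(im,(320,300),tuple(map(float,(320,150))))
cv2.imwrite('pics/w4.png',np.hstack([o[:,:,::-1],cv2.resize(im[20:320,170:470],(400,400))[:,:,::-1]]))
E
```

```text
7.05 [ 557.72267913 -156.11505752  191.9079015 ] [-3.14009227e+00  2.45093625e-04  1.05225185e+00] [-3.86938606e-01  4.22583994e-01  1.66846953e+00 -5.30644324e-05
  1.05205871e+00  1.31632396e-01] [ 0.00141642 -0.01495691  0.03030428]
[ 562. -159.   37.] 0.78
[439.  61.  77.] 0.78
```

View pics/w4.png

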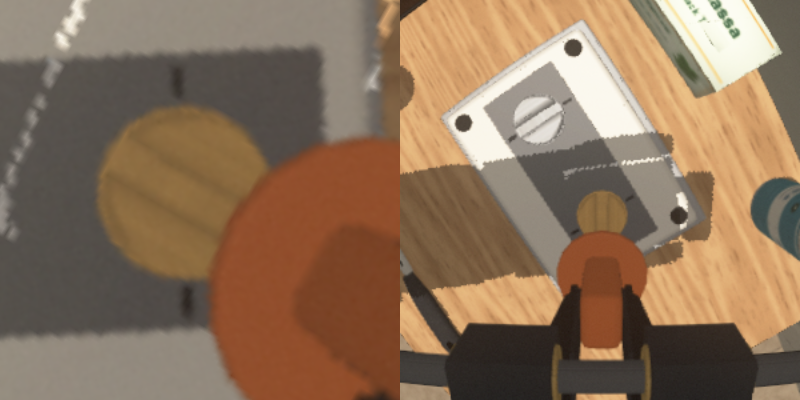

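```bash
python3 - <<'E'
from h import *
def disc(C,im,c,z,half,lo,hi,n=600,cam='wrist',keep=None):
    h=cv2.cvtColor(im,cv2.COLOR_RGB2HSV);m=cv2.inRange(h,lo,hi)
    m=cv2.morphologyEx(m,cv2.MORPH_CLOSE,np.ones((5,5)))
    nl,L,S,cc=cv2.connectedComponentsWithStats(m)
    v,u=np.where(m>0);P=plane(cam,C,np.c_[u,v].astype(float),z)[:,:2]
    k=np.linalg.norm(P-c,axis=1)<half
    q=P[k].astype(np.float32);hu=cv2.convexHull(q.reshape(-1,1,2))[:,0]
    return hu
from scipy.optimize import least_squares
def fit(hu,r,sel=lambda p:np.ones(len(p),bool)):
    p=hu[sel(hu)];f=least_squares(lambda a:np.linalg.norm(p-a[:2],axis=1)-a[2],[*p.mean(0),r],loss='soft_l1',f_scale=.7)
    return f.x.round(1),len(p)
for n in('w1','w4'):
    D=np.load(n+'.npz');C=dict(camera_matrix=D['K'],world_to_cam=D['M'])
    hu=disc(C,D['im'],(558,-155),46,30,(17,90,60),(32,255,255))
    print(n,'brass',fit(hu,22.5), fit(hu,22.5,lambda p:(p-[558,-155])@[.5,.87]>-3))
D=np.load('w4.npz');C=dict(camera_matrix=D['K'],world_to_cam=D['M'])
hu=disc(C,D['im'],(557.7,-156.1),179.7,32,(3,150,60),(14,255,255))
print('collar',fit(hu,25,lambda p:(p-[557.7,-156.1])@[.5,.87]>5))
C=viewer.get_calibration('top');im=cv2.imread('pics/top.png')[:,:,::-1].copy()
hu=disc(C,im,(558,-155),46,30,(12,90,60),(32,255,255),cam='top');print('top brass',fit(hu,22.5))
hu=disc(C,im,(488,159),66,32,(3,150,60),(14,255,255),cam='top');print('top collar',fit(hu,25))
D=np.load('w2.npz');C=dict(camera_matrix=D['K'],world_to_cam=D['M'])
hu=disc(C,D['im'],(488,159),66,32,(3,100,60),(14,255,255));print('w2 collar',fit(hu,25))
E
```

```text
w1 brass (array([ 558.6, -156.3,   21.3]), 44) (array([ 558.7, -155.8,   21.2]), 14)
w4 brass (array([ 560. , -151.9,   21.3]), 19) (array([ 559.9, -151.7,   21.2]), 13)
collar (array([ 558.9, -153.9,   24. ]), 16)
top brass (array([ 557.5, -152.8,   22.5]), 24)
top collar (array([488.3, 158.8,  27. ]), 35)
w2 collar (array([488. , 159. ,  31.9]), 54)
```

Emit:
arm_command(
  rows=[
    [[0.006,0,0.1],0],
    [[0,0,0.1],0],
    [[0,0,0.08],0],
    [[0,0,0.04],0],
    [[0,0,0],0],
  ],
)

```text
t: 7.7
eef_pos: [558.3, -154.7, 111.9]
tcp_rot: [-3.139, 0.0, 1.044]
ft_force: [-0.4, -0.3, -0.4]
opening: 0.181
grip_force: 29.9
```

Emit:
arm_command(
  rows=[
    [[0,0,0.01],0],
    [[0,0,0.01],0],
    [[0,0,0.006],0],
    [[0,0,0],0],
    [[0,0,0],0],
  ],
)

```text
t: 8.2
eef_pos: [559.0, -155.0, 107.0]
tcp_rot: [3.141, 0.0, 1.046]
ft_force: [0.1, 0.3, -1.8]
opening: 0.187
grip_force: 29.9
```

Emit:
arm_command(
  rows=[
    [[0,0,0.01],0],
    [[0,0,0.01],0],
    [[0,0,0.006],0],
    [[0,0,0],0],
    [[0,0,0],0],
  ],
)

```text
t: 8.7
eef_pos: [558.9, -154.9, 100.2]
tcp_rot: [-3.142, 0.0, 1.046]
ft_force: [-0.3, 0.3, -1.1]
opening: 0.185
grip_force: 29.9
```

```bash
python3 - <<'E'
from h import *
s=state();print(s['eef_pos'],s['ft_force'],s['moment'])
E
```

```text
[ 558.85885871 -154.93521986  100.17720202] [-0.32762014  0.2700322  -1.14209653] [ 0.04297562 -0.09168358 -0.01361026]
```

Emit:
arm_command(
  rows=[
    [[0,0,0.006],0],
    [[0,0,0.006],0],
    [[0,0,0.002],0],
    [[0,0,0],0],
    [[0,0,0],0],
  ],
)

```text
t: 9.2
eef_pos: [558.9, -154.9, 96.7]
tcp_rot: [3.141, 0.0, 1.046]
ft_force: [-0.9, -0.5, -0.8]
opening: 0.186
grip_force: 29.9
```

```bash
python3 - <<'E'
from h import *
s=state();print(s['eef_pos'],s['ft_force'],s['moment'])
E
```

```text
[ 558.87296835 -154.93002507   96.74643767] [-0.92945803 -0.48498722 -0.79318645] [-0.05821669 -0.10078106  0.03495134]
```

The blade is down in the slot with no load on it. Next, the clockwise turn.

Emit:
arm_command(
  rows=[
    [[0,0,0],0.03],
    [[0,0,0],0.03],
    [[0,0,0],0.03],
    [[0,0,0],0.03],
    [[0,0,0],0.03],
  ],
)

```text
t: 9.7
eef_pos: [558.4, -154.5, 96.7]
tcp_rot: [-3.14, 0.0, 0.571]
ft_force: [-0.9, 2.1, -0.8]
opening: 0.188
grip_force: 29.9
```

Emit:
arm_command(
  rows=[
    [[0,0,0],0.03],
    [[0,0,0],0.03],
    [[0,0,0],0.03],
    [[0,0,0],0.03],
    [[0,0,0],0.03],
  ],
)

```text
t: 10.2
eef_pos: [558.6, -154.3, 96.7]
tcp_rot: [-3.141, 0.0, 0.1]
ft_force: [-0.5, 3.9, -1.3]
opening: 0.19
grip_force: 30.0
```

```bash
cat >m.py <<'E'
from h import *
s=state();print(s['t'],s['eef_pos'].round(1) if hasattr(s['eef_pos'],'round') else s['eef_pos'],np.degrees(s['tcp_rot'][2]),np.round(s['ft_force'],1),np.round(s['moment'],3),s['joints'][5])
E
python3 m.py
```

```text
10.2 [ 558.6 -154.3   96.7] 5.728108524063315 [-0.5  3.9 -1.3] [0.869 0.056 0.058] 1.086492006353508
```

Emit:
arm_command(
  rows=[
    [[0,0,0],0.02],
    [[0,0,0],0.02],
    [[0,0,0],0.015],
    [[0,0,0],0],
    [[0,0,0],0],
  ],
)

```text
t: 10.7
eef_pos: [558.7, -154.5, 96.7]
tcp_rot: [-3.141, 0.0, -0.067]
ft_force: [-0.5, 4.0, -0.7]
opening: 0.187
grip_force: 30.0
```

```bash
python3 m.py
```

```text
10.7 [ 558.7 -154.5   96.7] -3.863862647380601 [-0.5  4.  -0.7] [1.088 0.069 0.077] 1.2540104334959248
```

Emit:
arm_command(
  rows=[
    [[0,0,0],0.01],
    [[0,0,0],0.01],
    [[0,0,0],0.01],
    [[0,0,0],0],
    [[0,0,0],0],
  ],
)

```text
t: 11.2
eef_pos: [558.8, -154.7, 96.7]
tcp_rot: [-3.141, 0.0, -0.162]
ft_force: [0.1, 4.7, -0.3]
opening: 0.189
grip_force: 30.0
```

```bash
python3 m.py
```

```text
11.2 [ 558.8 -154.7   96.7] -9.256241949643712 [ 0.1  4.7 -0.3] [ 1.326 -0.01   0.079] 1.3480893483518754
```

Emit:
arm_command(
  rows=[
    [[0,0,0],0.01],
    [[0,0,0],0.01],
    [[0,0,0],0],
    [[0,0,0],0],
    [[0,0,0],0],
  ],
)

```text
t: 11.7
eef_pos: [558.8, -154.8, 96.8]
tcp_rot: [-3.141, 0.0, -0.225]
ft_force: [-0.7, 4.9, -0.7]
opening: 0.188
grip_force: 30.0
```

```bash
python3 m.py
```

```text
11.7 [ 558.8 -154.8   96.8] -12.88131160057692 [-0.7  4.9 -0.7] [1.468 0.004 0.043] 1.4113765040320343
```

Emit:
arm_command(
  rows=[
    [[0,0,0],0.01],
    [[0,0,0],0.01],
    [[0,0,0],0],
    [[0,0,0],0],
    [[0,0,0],0],
  ],
)

```text
t: 12.2
eef_pos: [558.9, -154.9, 96.8]
tcp_rot: [3.142, -0.0, -0.288]
ft_force: [0.8, 5.2, -0.5]
opening: 0.183
grip_force: 30.1
```

```bash
python3 m.py
```

```text
12.2 [ 558.9 -154.9   96.8] -16.481860020555143 [ 0.8  5.2 -0.5] [ 1.448 -0.093  0.283] 1.4742863883763997
```

Emit:
arm_command(
  rows=[
    [[0,0,0],0.01],
    [[0,0,0],0.005],
    [[0,0,0],0],
    [[0,0,0],0],
    [[0,0,0],0],
  ],
)

```text
t: 12.7
eef_pos: [558.9, -155.0, 96.8]
tcp_rot: [3.141, -0.0, -0.335]
ft_force: [0.8, 3.3, 0.4]
opening: 0.183
grip_force: 30.2
```

```bash
python3 m.py
python3 - <<'E'
from h import *
C=viewer.get_calibration('wrist');im,d=viewer.read_camera('wrist')
b,e=viewer.read_camera('top');K=viewer.get_calibration('top')
o=ortho(C,im,(558,-155),46,45,400)
cv2.imwrite('pics/w5.png',np.hstack([o[:,:,::-1],cv2.resize(b[130:220,370:440],(311,400),interpolation=cv2.INTER_CUBIC)[:,:,::-1]]))
E
```

```text
12.7 [ 558.9 -155.    96.8] -19.203352586993415 [0.8 3.3 0.4] [ 1.175 -0.271  0.573] 1.521817379528145
```

View pics/w5.png

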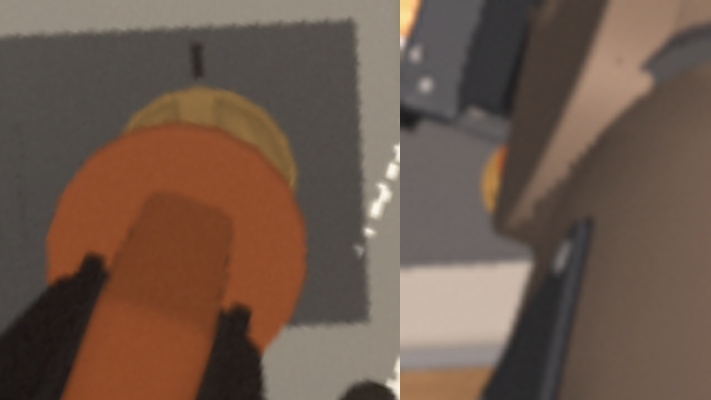

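The torque has risen to 0.57 N m against the stop, and the slot end is in line with the mark at (197, 60). I'll back off inside the play and lift out.

Emit:
arm_command(
  rows=[
    [[0,0,0],-0.03],
    [[0,0,0],-0.03],
    [[0,0,0],-0.025],
    [[0,0,0],0],
    [[0,0,0],0],
  ],
)

```text
t: 13.3
eef_pos: [558.8, -155.4, 96.7]
tcp_rot: [3.141, -0.0, -0.072]
ft_force: [-0.4, -0.6, -0.7]
opening: 0.191
grip_force: 30.0
```

```bash
python3 m.py
```

```text
13.3 [ 558.8 -155.4   96.7] -4.103165390639462 [-0.4 -0.6 -0.7] [ 0.131  0.014 -0.036] 1.2580205373907631
```

Emit:
arm_command(
  rows=[
    [[0,0,-0.03],0],
    [[0,0,-0.06],0],
    [[0,0,-0.1],0],
    [[0,0,-0.12],0],
    [[0,0,-0.07],0],
  ],
)

```text
t: 13.8
eef_pos: [559.4, -155.2, 194.5]
tcp_rot: [3.141, -0.003, -0.07]
ft_force: [1.0, -0.3, -1.6]
opening: 0.19
grip_force: 30.0
```

```bash
python3 - <<'E'
from h import *
s=state();print(s['t'],s['eef_pos'],np.degrees(s['tcp_rot']),s['ft_force'])
C=viewer.get_calibration('wrist');im,d=viewer.read_camera('wrist')
np.savez('w6.npz',im=im,d=d,K=C['camera_matrix'],M=C['world_to_cam'])
o=ortho(C,im,(558,-155),46,45,400)
cv2.imwrite('pics/w6.png',np.hstack([o[:,:,::-1],cv2.resize(im[20:320,170:470],(400,400))[:,:,::-1]]))
E
```

```text
13.8 [ 559.36111695 -155.23962289  194.45907741] [ 1.79938556e+02 -1.45449440e-01 -4.02976641e+00] [ 0.98699357 -0.32138288 -1.60037878]
```

View pics/w6.png

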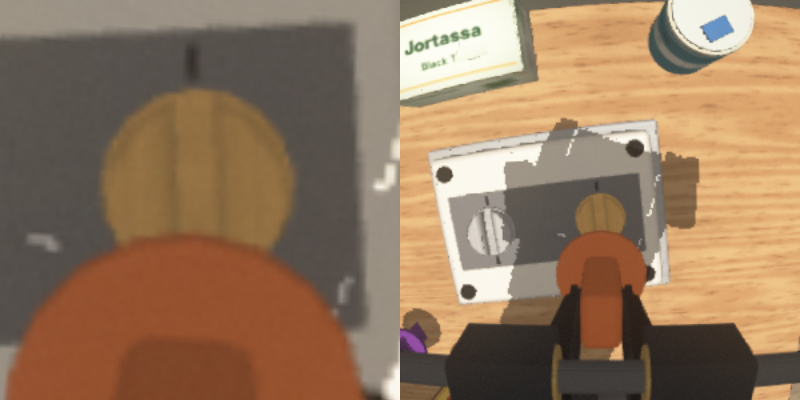

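The slot now lines up with the mark at (192, 62) and the steel screw is unchanged. I'll carry the key back.

Emit:
arm_command(
  rows=[
    [[-0.047,-0.154,0],0],
    [[-0.047,-0.154,0],0],
    [[-0.047,-0.154,0],0],
    [[-0.047,-0.154,0],0],
    [[-0.047,-0.154,0],0],
  ],
)

```text
t: 14.35
eef_pos: [512.8, 42.5, 191.6]
tcp_rot: [3.141, -0.0, -0.07]
ft_force: [1.0, 0.2, -1.1]
opening: 0.185
grip_force: 30.0
```

Emit:
arm_command(
  rows=[
    [[-0.047,-0.154,0],0],
    [[-0.047,-0.154,0],0],
    [[-0.047,-0.154,0],0],
    [[0,0,0],0],
    [[0,0,0],0],
  ],
)

```text
t: 14.85
eef_pos: [486.0, 159.3, 191.6]
tcp_rot: [3.141, 0.0, -0.068]
ft_force: [-0.1, -0.4, -1.1]
opening: 0.187
grip_force: 30.0
```

```bash
python3 m.py; python3 - <<'E'
from h import *
C=viewer.get_calibration('wrist');im,d=viewer.read_camera('wrist')
o=ortho(C,im,(487.8,159),60,60,400)
cv2.imwrite('pics/w7.png',np.hstack([o[:,:,::-1],cv2.resize(im[20:320,170:470],(400,400))[:,:,::-1]]))
E
```

```text
14.85 [486.  159.3 191.6] -3.873171802022009 [-0.1 -0.4 -1.1] [ 0.004 -0.019  0.009] 1.8263614666170862
```

View pics/w7.png

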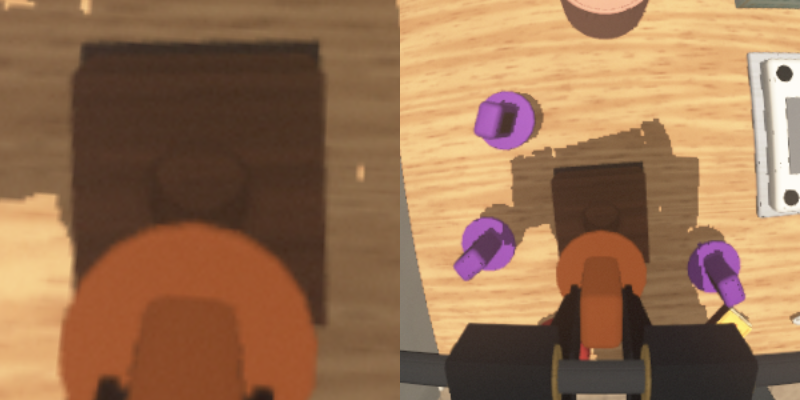

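The hole is centred under the key (column 602 in both), so I'll lower it.

Emit:
arm_command(
  rows=[
    [[0.004,0,0.1],0],
    [[0,0,0.1],0],
    [[0,0,0.06],0],
    [[0,0,0.03],0],
    [[0,0,0],0],
  ],
)

```text
t: 15.4
eef_pos: [487.3, 157.7, 118.5]
tcp_rot: [3.141, 0.001, -0.07]
ft_force: [0.1, -0.5, -1.3]
opening: 0.185
grip_force: 30.0
```

Emit:
arm_command(
  rows=[
    [[0,0,0.03],0],
    [[0,0,0.03],0],
    [[0,0,0.03],0],
    [[0,0,0.03],0],
    [[0,0,0],0],
  ],
)

```text
t: 15.9
eef_pos: [486.8, 158.7, 88.2]
tcp_rot: [3.141, 0.002, -0.069]
ft_force: [-0.2, -0.5, -1.4]
opening: 0.186
grip_force: 30.0
```

```bash
python3 m.py
```

```text
15.9 [486.8 158.7  88.2] -3.942928321220804 [-0.2 -0.5 -1.4] [ 0.01   0.007 -0.032] 1.8258213026960188
```

Emit:
arm_command(
  rows=[
    [[0,0,0.02],0],
    [[0,0,0.014],0],
    [[0,0,0.003],0],
    [[0,0,0],0],
    [[0,0,0],0],
  ],
)

```text
t: 16.4
eef_pos: [487.4, 158.8, 80.1]
tcp_rot: [3.142, -0.0, -0.069]
ft_force: [0.8, 0.4, -1.7]
opening: 0.19
grip_force: 30.0
```

```bash
python3 m.py
```

```text
16.4 [487.4 158.8  80.1] -3.9440061689612778 [ 0.8  0.4 -1.7] [ 0.036 -0.     0.028] 1.825814727183156
```

Emit:
arm_command(
  rows=[
    [[0,0,0.004],0],
    [[0,0,0.003],0],
    [[0,0,0.001],0],
    [[0,0,0],0],
    [[0,0,0],0],
  ],
)

```text
t: 16.9
eef_pos: [487.4, 158.8, 78.1]
tcp_rot: [3.142, -0.0, -0.069]
ft_force: [0.5, -0.4, 0.9]
opening: 0.184
grip_force: 30.0
```

```bash
python3 m.py
```

```text
16.9 [487.4 158.8  78.1] -3.9420101493669066 [ 0.5 -0.4  0.9] [-0.019  0.105 -0.012] 1.8257655156204737
```

The collar is just touching the stand at the original height, so I'll release.

Emit:
arm_command(
  rows=[
    [[0,0,0],0],
    [[0,0,0],0],
    [[0,0,0],0],
    [[0,0,0],0],
    [[0,0,0],0],
  ],
  claw=0.8,
)

```text
t: 17.4
eef_pos: [487.3, 158.7, 77.9]
tcp_rot: [3.142, -0.0, -0.069]
ft_force: [0.5, -0.3, -0.2]
opening: 0.554
grip_force: 0.0
```

Emit:
arm_command(
  rows=[
    [[0,0,0],0],
    [[0,0,0],0],
    [[0,0,-0.02],0],
    [[0,0,-0.06],0],
    [[0,0,-0.1],0],
  ],
)

```text
t: 17.9
eef_pos: [486.6, 158.6, 122.8]
tcp_rot: [3.141, 0.002, -0.069]
ft_force: [0.3, -0.2, 0.6]
opening: 0.799
grip_force: 0.0
```

Emit:
arm_command(
  rows=[
    [[0,0,-0.12],0],
    [[0,0,-0.12],0],
    [[-0.15,0,0],0],
    [[0,0,0],0],
    [[0,0,0],0],
  ],
)

```text
t: 18.4
eef_pos: [449.7, 161.4, 183.5]
tcp_rot: [-3.141, -0.001, -0.068]
ft_force: [0.9, -0.5, 0.6]
opening: 0.8
grip_force: 0.0
```

```bash
python3 m.py; python3 - <<'E'
from h import *
C=viewer.get_calibration('wrist');im,d=viewer.read_camera('wrist')
o=ortho(C,im,(487.8,159),66,60,400);b=ortho(C,im,(555,-105),46,100,400)
cv2.imwrite('pics/w8.png',np.hstack([o,b])[:,:,::-1])
for r in models.mark_of('wrist','key_mid'): print(np.round(r['position']),round(r['confidence'],2))
o_,dd=ray('wrist',C,pix(C,[[487.8,159,122]]));u,v=pix(C,[[487.8,159,122]])[0].astype(int)
z=np.median(d[v-3:v+4,u-3:u+4]);print('handle top z',o_[2]-z)
E
```

```text
18.4 [449.7 161.4 183.5] -3.9218705147942123 [ 0.9 -0.5  0.6] [ 0.002  0.009 -0.024] 1.8456548228050413
[577. 234.  74.] 0.89
[439.  60.  80.] 0.65
[473. 261.  75.] 0.64
handle top z 121.36944209476354
```

View pics/w8.png

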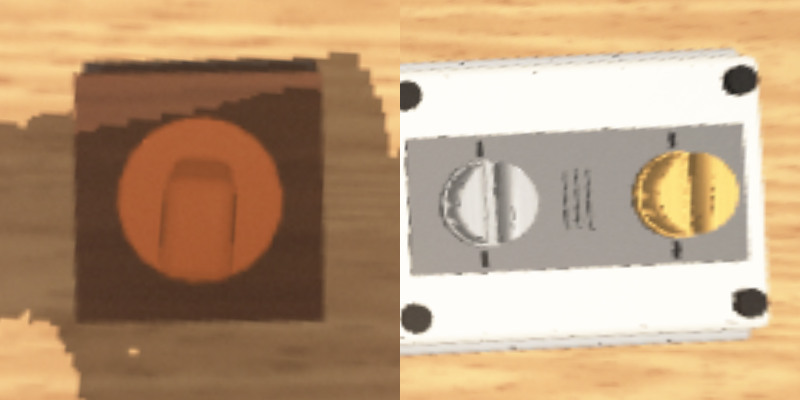

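The key stands centred in its stand with the handle top at 121.4 mm (home is 122 mm), and both screws are in line with their marks. I'm handing the job in.

```bash
python3 -c "
from cell import env
print(env.job_done())"
```

```text
the job is handed in; nothing more can be done
None
```

I turned the brass screw clockwise to its stop, left the steel screw alone, put the orange key back upright and fully home in its stand, let go, and handed the job in at about 18 s; no verdict came back.

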